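Make up the paint kit and the sketch kit

ROBOT

A 6-joint arm with a two-finger parallel gripper is mounted at the origin on the work surface. World frame = base frame: x ahead of the robot, y to its left, z up, the work surface at z = 0. Lengths are in m, angles in degrees, forces in N, time in s.
With the tool pointing down it reaches from about 0.3 to 0.75 m from the base axis. Payload 8.5 kg.
Tool frame: the origin (TCP) lies between the finger pads; the fingertips stand 17 mm ahead of it and the grasp point (between the pads) lies 2 mm behind it; z points along the fingers, y is the direction in which the jaws open and shut (so a half turn about z gives the same grasp; the last joint's range is limited). The gripper opens to 85 mm and grips with 20 to 120 N. Pads are 22 mm wide; open, the fingers measure 114 mm over their backs; the gripper's body (76 mm by 85 mm) begins 54 mm behind the grasp point. The pads swing forward as they close: fully open they stand 13 mm farther back than shut.
Start: joints at [59.399, 21.807, 74.336, -0, 83.858, -12.336], TCP at [0.172, 0.522, 0.226] pointing down, gripper open.
Joint ranges: [-178.18, 178.18], [-50.72, 133.34], [12.68, 142.11], [-81.47, 261.47], [9.98, 163.14], [-165.26, 165.26]. Speed limits (degrees/s): [136.94, 136.94, 180, 180, 180, 180].

INTERFACE

Orientations are given as a 3x3 rotation matrix whose columns are the frame's x, y, z axes.
In Python, from rig import readout, eyes, env gives the robot as it stands.
- The arm moves only by the tool arm_command, never from a script. Its argument "rows" is text: rows parted by semicolons, each of 7 numbers parted by spaces: the closure, from 0 (fully open) to 1 (shut), then the shift along the tool's x, y, z in mm, then the turn, a rotation vector about the tool's x, y, z in degrees. In form: grip dx dy dz rx ry rz; .... A call has 1 to 5 rows; each row shifts and turns the commanded pose from where the row before left it, along the tool's axes as they then stand; what a row does not reach is not made up. A row lasts 1/12 s, in which the tool goes at most 41.7 mm and 7.16 degrees, less where a joint would pass 70% of its speed; a pose out of reach is approached as far as the arm can. A call with a gripper value outside its range is refused whole. The fingers move at their own pace and stop on an object; "squeeze" is the grip in N (left out, the last holds). Time passes only in rows, so rows that do not move let the fingers close. It gives the time, the measured TCP pose, the force and the opening at its end, in the units of the state.
- readout.observe(): the state, without advancing time (a new reading comes with each control period).
- eyes.get_image(name): name is "scene" or "top" or "wrist"; returns the picture (420x560x3 uint8, red, green, blue); there is no depth.
- eyes.camera_model(name): a dict with "mtx" (3x3 intrinsics, pixels), "view" (4x4, takes a point from world to camera coordinates). Camera axes: x right, y up, looking along -z (the intrinsics and any distortion apply to the point x, -y, -z); pixel columns grow to the right and rows downward; lengths in m; the calibration is good to about 2 mm. A picture is of the moment at which its call begins: read the wrist's pose just before it. camera_model takes no time and is no camera call; for the wrist camera it gives the pose at the moment of the call.
- env.close_job(): hands the job in, once; it reports no verdict.
The state is a dict: "time_s": time; "q": joint angles; "qvel": joint speeds; "joint_efforts": joint torques, N m; "position": TCP position; "tool_rot": TCP orientation; "ft_force": force on the tool from outside, world axes, zero at the start; "wrist_torque": the same for the moment, N m; "grip_width": finger opening in m.
Only numpy, scipy, OpenCV 4.12 (cv2) and the standard library are available. Lean on these libraries where they do the work, as an engineer would, in place of code of your own. Each camera call takes 0.05 s, during which the arm holds its last target. There are 200 camera calls.

TASK

Make up two drawing kits from the stock between the trays. Paint kit, in the tray with two compartments: the fat marker lying in one compartment and the tall bottle standing in the other. Sketch kit, in the tray with three compartments: the slim pen lying in the long one, and the squat ink jar (standing) and the eraser (lying) in the two short ones, one in each; everything rests flat on the tray floor, the bottle and the jar stay upright all the time, and the roll of tape is left where it lies.

Things in the scene. Friction and masses are not known exactly. Their poses are not given: they have to be found in the camera images.
- tray_two: Fixed wooden tray, 188 (its x) x 156 (its y) mm outside; floor 4 mm thick, all walls and dividers 4 mm thick with tops 12 mm above the table. It has TWO equal compartments: one divider along its x axis (y = 0) leaves two lanes, each 180 x 72 mm, centred at y = +38 and y = -38 mm. Origin: centre of its underside; z up.
- tray_three: Fixed wooden tray, 188 (its x) x 156 (its y) mm outside; floor 4 mm thick, all walls and dividers 4 mm thick with tops 12 mm above the table. It has THREE compartments: a divider along its x axis (y = 0) leaves one long compartment 180 x 72 mm centred at y = +38 mm; the other side is split by a short cross divider into two short compartments, 88 (x) x 72 (y) mm, centred at (+46, -38) and (-46, -38) mm. Origin: centre of its underside; z up.
- fat_marker: Fat paint marker, white square barrel with rounded edges and grey cap, 130 mm long along its x axis, 24 x 24 mm across, 45 g, lying on the table. Origin at its centre (12 mm above what it lies on).
- slim_pen: Slim drawing pen, white square barrel with grey cap, 130 mm long along its x axis, 12 x 12 mm across, 18 g, lying on the table. Origin at its centre (6 mm above what it lies on).
- eraser: White block eraser in a brown card sleeve, 60 (x) x 26 (y) x 16 (z) mm, 30 g, lying flat. Origin at its centre (8 mm up).
- bottle: Tall white plastic refill bottle with a grey label band and grey cap, standing: body 36 mm in diameter up to 48 mm, shoulder, then a cap 22 mm in diameter from 56 to 72 mm height; about 80 g. Origin: centre of its underside; z is its axis.
- jar: Squat amber glass ink jar with a bare-metal lid, standing: 48 mm in diameter up to 30 mm, then a lid 42 mm in diameter from 34 to 46 mm height; about 110 g. Origin: centre of its underside; z is its axis.
- tape: Roll of brown tape lying flat among the stock, 64 mm outside and 40 mm inside diameter, 20 mm high. Not part of either kit. Origin: centre of its underside.
Mind the look-alikes: they are no part of the job. Leave any green look-alike of the jar alone.

How it is judged:
By the outcome, as a careful person would: the job done as asked, in the order asked, and still so for the second after the job is handed in, with the robot touching nothing.
It also fails if it takes over 128 s, if anything falls off the work surface, if the arm or the gripper's body presses on something with over 40 N, if the wrist force passes 120 N, or if a joint passes its speed limit or range.

## Working session

There is one attempt and no reset: what is moved stays moved. The work goes in short steps, Python scripts to look and compute and a tool call to move; the robot and the scene stay as the last step left them, time stands still between calls to the robot, and variables do not carry over. Pictures are saved under pics/ and viewed, about 12 in all and at most 16, crops included, and the job is handed in when it is done.

Besides the shell and the picture viewer there is one more tool, called after "Request:" in YAML: its name, and indented under it one key for each argument. arm_command: Moves the arm, as the interface text tells. Its arguments: {"type":"object","properties":{"rows":{"type":"string"},"squeeze":{"type":"number"}},"required":["rows"]}

```bash
ls; mkdir -p pics
python3 - <<'E'
from rig import readout,eyes,env
import cv2
s=readout.observe();print(s['time_s'],s['position'],s['tool_rot'],s['grip_width'])
for n in("top","scene"):
    im=eyes.get_image(n);cv2.imwrite(f"pics/{n}0.png",im[:,:,::-1]);m=eyes.camera_model(n);print(n,m)
print(readout.observe()['time_s'])
E
```

```text
pics
0.0 [0.17221556 0.52200834 0.22500998] [[-9.49610693e-01  3.13430953e-01 -7.55210119e-04]
 [ 3.13431699e-01  9.49609900e-01 -1.26808213e-03]
 [ 3.19698816e-04 -1.44089114e-03 -9.99998911e-01]] 0.0855378078220362
top {'mtx': array([[383.36877406,   0.        , 280.93881366],
       [  0.        , 383.36877406, 210.07173043],
       [  0.        ,   0.        ,   1.        ]]), 'view': array([[-0.02481504, -0.99961184,  0.01266398,  0.00552895],
       [ 0.99636884, -0.02369851,  0.08177718, -0.49962267],
       [-0.08144532,  0.01464729,  0.99657018, -0.85627177],
       [ 0.        ,  0.        ,  0.        ,  1.        ]])}
scene {'mtx': array([[463.89446909,   0.        , 286.72297516],
       [  0.        , 463.89446909, 220.67169323],
       [  0.        ,   0.        ,   1.        ]]), 'view': array([[-0.68098263,  0.73228135,  0.00516549,  0.36868823],
       [-0.57934929, -0.54305153,  0.60782353,  0.2725906 ],
       [ 0.44790296,  0.41092464,  0.79405534, -1.24964265],
       [ 0.        ,  0.        ,  0.        ,  1.        ]])}
0.1
```

View pics/top0.png

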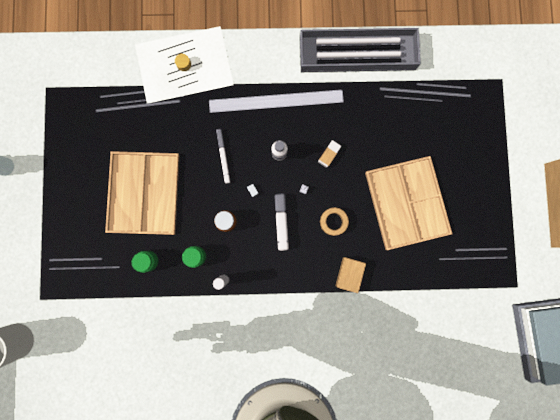

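View pics/scene0.png

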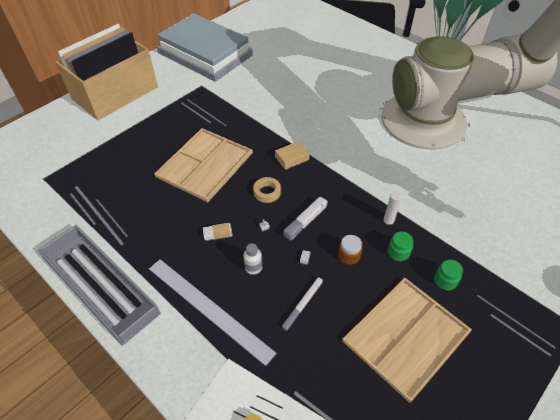

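```bash
cat > h.py <<'E'
import numpy as np,cv2
from rig import readout,eyes,env
def ray(uv,m,z):
    uv=np.atleast_2d(np.float64(uv)); V=m['view'];R,t=V[:3,:3],V[:3,3]
    p=np.c_[uv,np.ones(len(uv))]@np.linalg.inv(m['mtx']).T
    d=(p*[1,-1,-1])@R; c=-R.T@t
    return (c+d*((z-c[2])/d[:,2])[:,None])[:,:2]
def proj(P,m):
    P=np.atleast_2d(P);c=P@m['view'][:3,:3].T+m['view'][:3,3];c=c*[1,-1,-1]
    q=c@m['mtx'].T;return q[:,:2]/q[:,2:]
def rect(pts):  # world xy points (m) -> centre, long, short (mm), angle of long side (deg)
    (c,(w,h),a)=cv2.minAreaRect(np.float32(pts*1000))
    if w<h:w,h,a=h,w,a+90
    return np.round(c,1),round(w,1),round(h,1),round((a+90)%180-90,1)
def go(x,y,z,jaw):
    "from the measured pose to x y z (mm), jaw axis at angle jaw (deg, world): turn, then shift in the turned axes"
    s=readout.observe();R=s['tool_rot'];p=s['position']*1000
    cur=np.degrees(np.arctan2(R[1,1],R[0,1]))
    for k in(0,180):
        d=(jaw+k-cur+180)%360-180   # world yaw change; tool z down -> rz=-d
        a=np.radians(jaw+k);ty=np.array([np.cos(a),np.sin(a)]);tx=np.array([-ty[1],ty[0]])  # x = y x z, z down
        tx=np.array([-ty[1],ty[0]]) 
        if np.dot(tx,[-ty[1],ty[0]])<0:tx=-tx
        D=np.array([x,y])-p[:2]
        print(f"rz {-d:.1f} (q6 now {s['q'][5]:.0f}) shift tool dx {D@tx:.1f} dy {D@ty:.1f} dz {p[2]-z:.1f}")
E
python3 - <<'E'
import cv2,numpy as np
from rig import eyes
from h import *
R=readout.observe()['tool_rot'];print("cross check x vs perp(y):",R[:2,0],[-R[1,1],R[0,1]])
im=cv2.imread('pics/top0.png');m=eyes.camera_model('top')
g=im.max(2);mask=((g>65)*255).astype('uint8');mask[:82]=0;mask[296:]=0;mask[:,:45]=0;mask[:,505:]=0
n,l,st,c=cv2.connectedComponentsWithStats(mask)
for i in range(1,n):
    if st[i,4]<40:continue
    yx=np.argwhere(l==i)[:,::-1]
    # pixel corners for full extent
    P=np.concatenate([yx+[a,b] for a in(-.5,.5) for b in(-.5,.5)])
    z={True:.012}.get(st[i,4]>3000,.01)
    print(c[i].round(1),st[i,4],im[l==i].mean(0).round(),*rect(ray(P,m,z)))
cv2.imwrite('pics/crop.png',cv2.resize(im[120:300,195:365],None,fx=3.3,fy=3.3,interpolation=cv2.INTER_CUBIC))
E
```

```text
cross check x vs perp(y): [-0.94960656  0.31344426] [np.float64(-0.9496059515279687), np.float64(0.313443700383636)]
[155.7  90.1] 2288 [205. 208. 208.] [772.7 194.4] 700.2 77.4 88.9
[440.7  85.5] 123 [107. 101. 102.] [ 790.1 -395.6] 120.3 8.8 84.2
[503.5  93.8] 53 [183. 190. 189.] [ 759.1 -544. ] 76.4 7.2 -4.2
[424.4  91.8] 298 [116. 109. 111.] [ 775.3 -357.5] 218.6 10.8 84.2
[275.5 100.7] 1831 [204. 196. 199.] [760.9  -1.4] 321.8 35.8 -86.6
[412.  98.] 123 [98. 92. 94.] [ 760.6 -326.8] 139.0 7.9 84.3
[222.6 156.6] 329 [178. 176. 181.] [631.  126.5] 133.9 16.9 8.5
[278.7 149.6] 269 [149. 147. 151.] [641.9  -5.8] 50.0 39.9 -1.3
[329.1 153.6] 331 [153. 183. 209.] [ 630.9 -123.5] 68.2 32.4 -35.7
[141.7 192.7] 5698 [138. 186. 222.] [549.3 313.1] 193.1 161.9 -3.0
[407.9 202.8] 5685 [140. 189. 226.] [ 511.7 -301.8] 194.0 165.3 12.4
[252.1 190. ] 96 [205. 203. 201.] [548.8  59.2] 30.4 21.8 25.5
[303.6 188.8] 68 [183. 176. 178.] [548.8 -60.6] 23.1 20.7 -23.3
[280.9 222.4] 624 [187. 186. 190.] [474.   -6.1] 134.6 28.4 2.5
[333.9 221.1] 475 [104. 153. 192.] [ 472.3 -127.7] 69.6 67.1 88.6
[223.9 220.5] 348 [194. 196. 200.] [479.5 125. ] 50.8 48.3 -0.9
[192.4 256.5] 381 [ 75. 149.  57.] [398.9 197.9] 50.2 50.2 -0.5
[479.3 249. ] 122 [111. 105. 107.] [ 399.2 -463.2] 116.7 8.5 -90.0
[142.6 261.4] 403 [ 72. 143.  55.] [390.5 311.5] 54.7 49.8 88.6
[378.4 286.2] 2220 [174. 197. 211.] [ 345.8 -155.8] 720.0 88.2 88.5
[471.6 257.9] 138 [104.  98. 100.] [ 379.5 -443.4] 153.7 7.3 90.0
[ 75.  259.1] 138 [114. 108. 110.] [399.8 464.3] 119.8 8.5 89.9
[ 84.3 267.6] 169 [103.  97.  99.] [380.  443.6] 160.2 7.7 89.7
[220.2 281.8] 186 [169. 170. 174.] [340.8 135.8] 42.9 30.6 -46.4
```

View pics/crop.png

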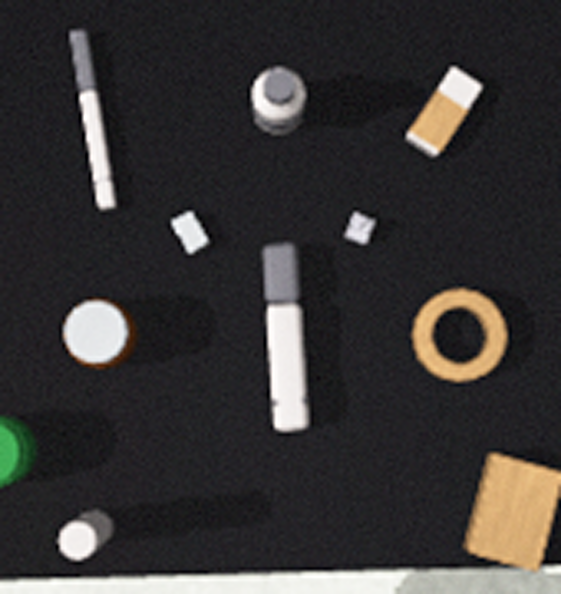

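Run:
```python
from h import *
s=readout.observe();m=eyes.camera_model('wrist');V=m['view'];c=-V[:3,:3].T@V[:3,3]
R=s['tool_rot'];print('cam in tool mm',R.T@(c-s['position'])*1000,'axes in tool',R.T@V[:3,:3].T,m['mtx'])
print('tray2 hover');go(549,313,260,90)
go(474,-6,260,92.5)
```

```text
cam in tool mm [ 7.22836136e+01  1.42190445e-01 -1.48927707e+02] axes in tool [[-5.26275546e-05  9.59162786e-01  2.82854640e-01]
 [ 9.99999998e-01  4.23278250e-05  4.25245983e-05]
 [ 2.88153905e-05  2.82854642e-01 -9.59162786e-01]] [[343.29194315   0.         280.82939295]
 [  0.         343.29194315 210.90732328]
 [  0.           0.           1.        ]]
tray2 hover
rz -18.3 (q6 now -12) shift tool dx -376.7 dy -209.1 dz -34.9
rz 161.7 (q6 now -12) shift tool dx 376.7 dy 209.1 dz -34.9
rz -20.8 (q6 now -12) shift tool dx -278.4 dy -540.7 dz -34.9
rz 159.2 (q6 now -12) shift tool dx 278.4 dy 540.7 dz -34.9
```

Request:
arm_command:
  rows: "0 0 0 -10 0 0 -6.1; 0 0 0 -10 0 0 -6.1; 0 0 0 -15 0 0 -6.1; 0 -30 -19 0 0 0 0; 0 -30 -19 0 0 0 0"

```text
time_s: 0.52
position: [0.2321, 0.4844, 0.2611]
tool_rot: [[-1.0, -0.005, 0.001], [-0.005, 1.0, 0.001], [-0.001, 0.001, -1.0]]
ft_force: [0.5, 0.6, 0.2]
grip_width: 0.0854
```

Request:
arm_command:
  rows: "0 -30 -19 0 0 0 0; 0 -30 -19 0 0 0 0; 0 -30 -19 0 0 0 0; 0 -30 -19 0 0 0 0; 0 -30 -19 0 0 0 0"

```text
time_s: 0.93
position: [0.3836, 0.3881, 0.2604]
tool_rot: [[-1.0, -0.001, -0.001], [-0.001, 1.0, -0.0], [0.001, -0.0, -1.0]]
ft_force: [0.1, 0.8, -0.5]
grip_width: 0.0857
```

Request:
arm_command:
  rows: "0 -30 -19 0 0 0 0; 0 -30 -19 0 0 0 0; 0 -30 -19 0 0 0 0; 0 -28 -19 0 0 0 0; 0 0 0 0 0 0 0"

```text
time_s: 1.35
position: [0.5046, 0.3099, 0.2592]
tool_rot: [[-1.0, 0.005, -0.0], [0.005, 1.0, -0.002], [0.0, -0.002, -1.0]]
ft_force: [-0.3, -0.5, 0.4]
grip_width: 0.0855
```

Run:
```python
from h import *
m=eyes.camera_model('wrist');im=eyes.get_image('wrist');cv2.imwrite('pics/w1.png',im[:,:,::-1]);np.savez('pics/w1.npz',**m)
s=readout.observe();print(s['time_s'],s['position'],np.abs(s['qvel']).max())
go(474,-6,260,92.5)
```

```text
1.4 [0.50248455 0.31153703 0.25942919] 3.377642235406925
rz -2.7 (q6 now -69) shift tool dx 42.3 dy -316.0 dz -0.6
rz 177.3 (q6 now -69) shift tool dx -42.3 dy 316.0 dz -0.6
```

View pics/w1.png

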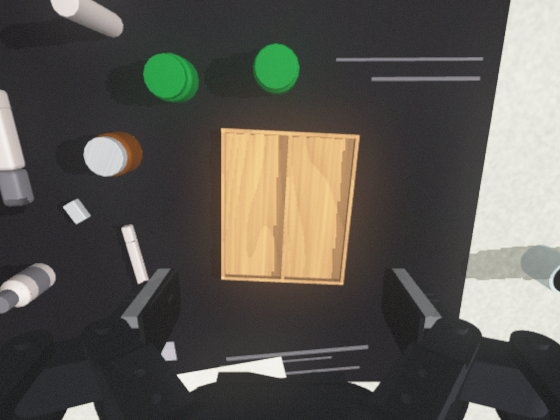

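```bash
cat >> h.py <<'E'
def blob(im,m,lo,hi,z,box=None,amin=150,bright=None):
    "rgb image; HSV range mask -> world rect of each blob at plane z, using contour edges"
    hsv=cv2.cvtColor(im,cv2.COLOR_RGB2HSV);k=cv2.inRange(hsv,np.array(lo),np.array(hi))
    if box is not None:
        b=np.zeros_like(k);x0,y0,x1,y1=box;b[y0:y1,x0:x1]=255;k&=b
    k=cv2.morphologyEx(k,cv2.MORPH_OPEN,np.ones((3,3)));n,l,st,c=cv2.connectedComponentsWithStats(k)
    out=[]
    for i in range(1,n):
        if st[i,4]<amin:continue
        yx=np.argwhere(l==i)[:,::-1];P=np.concatenate([yx+[a,b] for a in(-.5,.5) for b in(-.5,.5)])
        r=rect(ray(P,m,z));out.append(r);print(c[i].round(),st[i,4],*r)
    return out
E
python3 - <<'E'
from h import *
im=cv2.imread('pics/w1.png')[:,:,::-1];m=dict(np.load('pics/w1.npz'))
print('tray2');blob(im,m,(5,60,80),(30,255,255),.012,(190,110,400,310),3000)
print('jar lid');blob(im,m,(0,0,110),(180,60,255),.046,(70,120,150,185))
E
```

```text
tray2
[286. 205.] 20203 [549.2 316.9] 194.5 160.9 -2.8
jar lid
[105. 156.] 1391 [478.6 125. ] 47.0 42.6 -83.4
```

Request:
arm_command:
  rows: "0 4 -32 8 0 0 -2.7; 0 4 -32 8 0 0 0; 0 4 -32 8 0 0 0; 0 4 -32 8 0 0 0; 0 4 -32 8 0 0 0"

```text
time_s: 1.82
position: [0.4854, 0.1523, 0.2202]
tool_rot: [[-0.999, -0.049, -0.0], [-0.049, 0.999, 0.0], [0.0, 0.0, -1.0]]
ft_force: [0.4, -0.1, 0.3]
grip_width: 0.0855
```

Request:
arm_command:
  rows: "0 4 -32 8 0 0 0; 0 4 -32 8 0 0 0; 0 4 -32 8 0 0 0; 0 4 -32 8 0 0 0; 0 4 -28 8 0 0 0"

```text
time_s: 2.23
position: [0.4733, -0.0048, 0.1803]
tool_rot: [[-0.999, -0.048, -0.0], [-0.048, 0.999, 0.0], [0.0, 0.0, -1.0]]
ft_force: [-0.1, -0.2, 0.7]
grip_width: 0.0855
```

Request:
arm_command:
  rows: "0 0 0 0 0 0 0; 0 0 0 0 0 0 0; 0 0 0 0 0 0 0"

```text
time_s: 2.48
position: [0.474, -0.003, 0.1809]
tool_rot: [[-0.999, -0.048, 0.0], [-0.048, 0.999, 0.0], [-0.0, 0.0, -1.0]]
ft_force: [0.4, -0.1, 0.4]
grip_width: 0.086
```

Run:
```python
from h import *
m=eyes.camera_model('wrist');im=eyes.get_image('wrist');cv2.imwrite('pics/w2.png',im[:,:,::-1]);np.savez('pics/w2.npz',**m)
s=readout.observe();print(s['time_s'],s['position'],np.abs(s['qvel']).max())
print(proj([[.474,-.006,.024]],m))
```

```text
2.5333 [ 0.47406676 -0.00270577  0.18092177] 0.4397985036180537
[[277.19831389 191.88262107]]
```

View pics/w2.png

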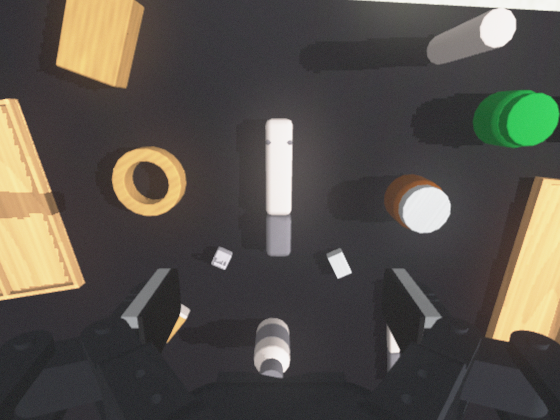

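Request:
arm_command:
  rows: "0 0 -1 32 0 0 0; 0 0 0 32 0 0 0; 0 0 0 32 0 0 0; 0 0 0 32 0 0 0; 0 0 0 28 0 0 0"
  squeeze: 40

```text
time_s: 2.95
position: [0.474, -0.0034, 0.0233]
tool_rot: [[-0.999, -0.05, 0.0], [-0.05, 0.999, 0.0], [-0.0, 0.0, -1.0]]
ft_force: [0.4, -1.0, 0.3]
grip_width: 0.0855
```

Request:
arm_command:
  rows: "0 0 0 0 0 0 0; 0.5 0 0 0 0 0 0; 1 0 0 0 0 0 0; 1 0 0 0 0 0 0; 1 0 0 0 0 0 0"

```text
time_s: 3.37
position: [0.475, -0.0049, 0.0262]
tool_rot: [[-0.999, -0.048, 0.003], [-0.048, 0.999, -0.001], [-0.003, -0.001, -1.0]]
ft_force: [-0.2, 0.2, -0.2]
grip_width: 0.0386
```

Request:
arm_command:
  rows: "1 0 0 0 0 0 0; 1 0 0 0 0 0 0; 1 0 0 0 0 0 0; 1 0 0 0 0 0 0; 1 0 0 0 0 0 0"

```text
time_s: 3.78
position: [0.4742, -0.005, 0.0247]
tool_rot: [[-0.999, -0.048, 0.0], [-0.048, 0.999, -0.0], [-0.0, -0.0, -1.0]]
ft_force: [-0.2, -0.2, 0.3]
grip_width: 0.0001
```

Run:
```python
from h import *
a=eyes.get_image('wrist');b=eyes.get_image('scene')
cv2.imwrite('pics/v3.png',np.hstack([cv2.resize(a,(400,300)),cv2.resize(b[120:330,180:460],(400,300))])[:,:,::-1])
```

```text
(no output)
```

View pics/v3.png

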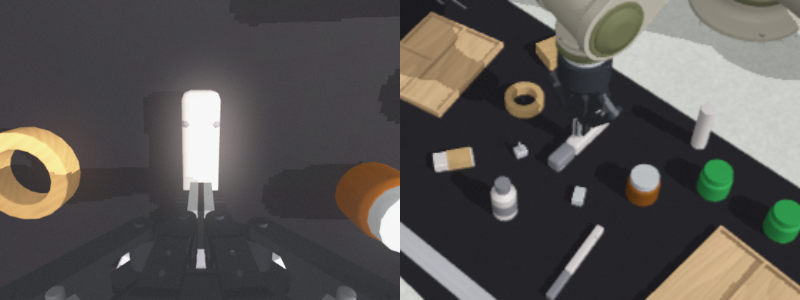

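Run:
```python
from h import *
b=eyes.get_image('scene').copy();m=eyes.camera_model('scene');s=readout.observe();p=s['position'];R=s['tool_rot']
print(p,s['time_s'],s['grip_width'],s['ft_force'],s['joint_efforts'])
for d in (0,.017,.025):print(d,proj(p+R[:,2]*d,m))
print('marker top mid',proj([[.474,-.004,.024],[.412,-.006,.024],[.536,-.003,.024]],m))
c=cv2.resize(b[160:270,250:370],(720,660),interpolation=cv2.INTER_CUBIC)[:600]
a=eyes.get_image('wrist');mw=eyes.camera_model('wrist');g=a.min(2)
for r in(140,170,200,230):
    x=np.where(g[r,200:360]>150)[0]+200;print(r,x.min(),x.max(),(ray([[x.min()-.5,r],[x.max()+.5,r]],mw,.024)*1000).round(1).tolist())
cv2.imwrite('pics/v4.png',c[:,:,::-1])
```

```text
[ 0.47414038 -0.00494735  0.02458039] 3.9333 -0.00025109761665388224 [-1.06602151  0.44307223 -0.18895712] [-4.39799769e-04 -4.21569586e+01 -1.33349007e+01 -2.67979813e-04
  1.46210426e-03  7.79456082e-05]
0 [[305.96993629 213.60952193]]
0.017 [[305.67981297 218.34038344]]
0.025 [[305.54589142 220.52415926]]
marker top mid [[306.32504749 213.96790818]
 [323.82235899 197.77825345]
 [287.47544232 230.83310873]]
140 254 308 [[415.0, -19.2], [413.9, 4.3]]
170 255 308 [[427.9, -18.4], [426.8, 5.2]]
200 255 307 [[441.5, -18.1], [440.4, 5.7]]
230 256 306 [[455.8, -17.3], [454.7, 6.3]]
```

View pics/v4.png

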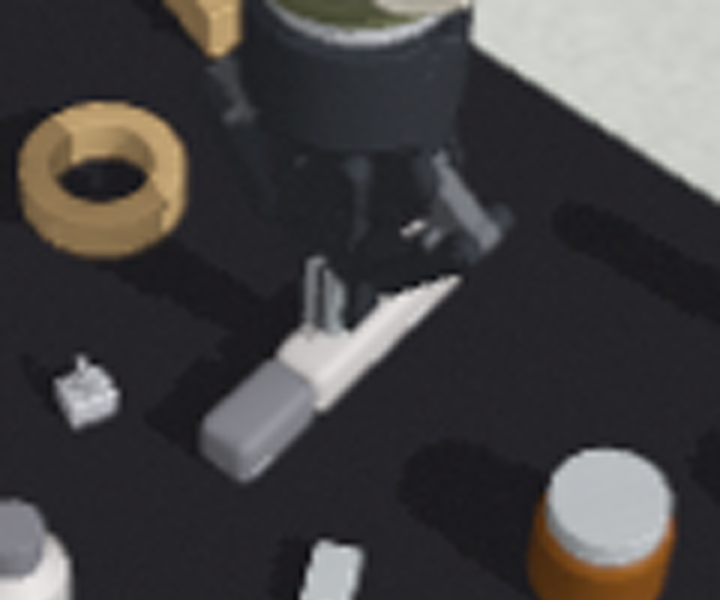

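Request:
arm_command:
  rows: "1 0 0 -15 0 0 0; 1 0 0 -15 0 0 0; 0.45 0 0 0 0 0 0; 0.45 0 0 0 0 0 0; 0.45 0 0 0 0 0 0"

```text
time_s: 4.4
position: [0.4738, -0.0048, 0.0541]
tool_rot: [[-0.999, -0.048, -0.001], [-0.048, 0.999, 0.0], [0.001, 0.0, -1.0]]
ft_force: [-0.4, 0.5, -0.6]
grip_width: 0.0357
```

Request:
arm_command:
  rows: "0.45 0 0 0 0 0 0; 0.45 0 0 0 0 0 0; 0.45 0 0 0 0 0 0; 0.45 0 0 0 0 0 0; 0.45 0 0 0 0 0 0"

```text
time_s: 4.82
position: [0.4741, -0.0049, 0.0544]
tool_rot: [[-0.999, -0.048, -0.0], [-0.048, 0.999, 0.0], [0.0, 0.0, -1.0]]
ft_force: [-0.8, 0.8, -0.3]
grip_width: 0.047
```

Run:
```python
from h import *
s=readout.observe();print(s['position'],s['grip_width'])
a=eyes.get_image('wrist');b=eyes.get_image('scene')
m=eyes.camera_model('scene');p=s['position'];R=s['tool_rot'];w=s['grip_width']/2
print([(proj(p+R@[x,w,z],m)-[245,150])*np.array([400/130,450/146]) for x in(-.011,.011) for z in(-.015,0,.017)])
c=np.hstack([cv2.resize(a[190:420,130:430],(400,450),interpolation=cv2.INTER_CUBIC),cv2.resize(b[150:296,245:375],(400,450),interpolation=cv2.INTER_CUBIC)])
cv2.imwrite('pics/v5.png',c[:,:,::-1])
mw=eyes.camera_model('wrist')
print([((proj(p+R@[x,w,z],mw)-[130,190])*np.array([400/300,450/230])).round() for x in(-.011,.011) for z in(-.015,0,.017)])
```

```text
[ 0.47409604 -0.00490406  0.05444609] 0.04702622173344865
[array([[207.06244686, 182.38384721]]), array([[206.00147102, 196.08862021]]), array([[204.82973427, 211.22410742]]), array([[226.91142259, 163.34535049]]), array([[225.62308489, 177.13688422]]), array([[224.19987007, 192.37226498]])]
[array([[271., 226.]]), array([[265., 193.]]), array([[259., 161.]]), array([[274., 136.]]), array([[268., 110.]]), array([[261.,  85.]])]
```

View pics/v5.png

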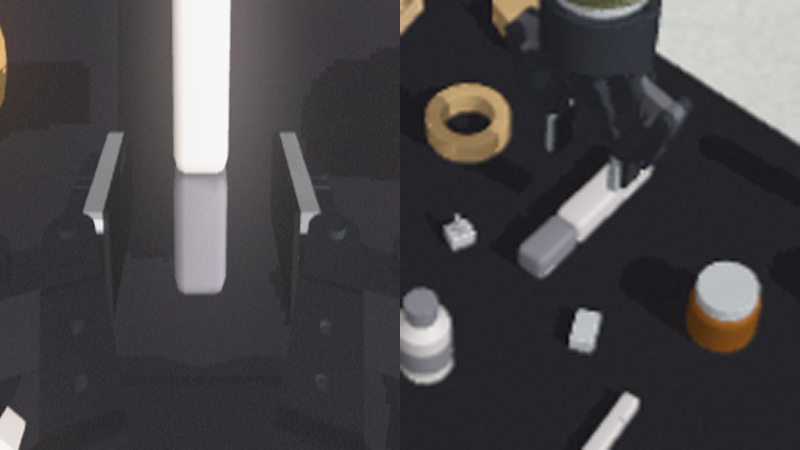

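Request:
arm_command:
  rows: "0.45 0 0 20 0 0 0; 0.45 0 0 15 0 0 0; 0.45 0 0 8 0 0 0; 0.45 0 0 4 0 0 0; 0.45 0 0 3 0 0 0"

```text
time_s: 5.33
position: [0.4742, -0.0049, 0.0044]
tool_rot: [[-0.999, -0.048, -0.0], [-0.048, 0.999, 0.0], [0.0, 0.0, -1.0]]
ft_force: [-0.0, -0.7, -0.7]
grip_width: 0.0466
```

Request:
arm_command:
  rows: "0.6 0 0 0 0 0 0; 0.8 0 0 0 0 0 0; 0.8 0 0 0 0 0 0; 0.8 0 0 0 0 0 0; 0.8 0 0 0 0 0 0"

```text
time_s: 5.75
position: [0.4745, -0.005, 0.0052]
tool_rot: [[-0.999, -0.048, 0.001], [-0.048, 0.999, -0.0], [-0.001, -0.0, -1.0]]
ft_force: [-0.2, 0.3, 4.3]
grip_width: 0.023
```

Request:
arm_command:
  rows: "1 0 0 0 0 0 0; 1 0 0 0 0 0 0; 1 0 0 0 0 0 0"

```text
time_s: 6.0
position: [0.4745, -0.005, 0.0052]
tool_rot: [[-0.999, -0.048, 0.001], [-0.048, 0.999, -0.0], [-0.001, -0.0, -1.0]]
ft_force: [-0.5, 0.7, 5.7]
grip_width: 0.0232
```

Request:
arm_command:
  rows: "1 0 0 -10 0 0 0; 1 0 0 -20 0 0 0; 1 0 0 -25 0 0 0; 1 0 0 -25 0 0 0; 1 0 0 0 0 0 0"

```text
time_s: 6.42
position: [0.476, -0.0053, 0.0885]
tool_rot: [[-0.999, -0.048, 0.007], [-0.048, 0.999, -0.002], [-0.007, -0.002, -1.0]]
ft_force: [0.9, -0.4, -0.4]
grip_width: 0.0229
```

Run:
```python
from h import *
s=readout.observe();print(s['position'],s['grip_width'],s['ft_force'],s['time_s'])
go(551,352,85,87)
a=eyes.get_image('wrist');b=eyes.get_image('scene')
c=np.hstack([cv2.resize(a[100:330,130:430],(400,450),interpolation=cv2.INTER_CUBIC),cv2.resize(b[110:256,245:375],(400,450),interpolation=cv2.INTER_CUBIC)])
cv2.imwrite('pics/v6.png',c[:,:,::-1])
```

```text
[ 0.47599837 -0.0053133   0.08845115] 0.022914977129831187 [ 0.90720144 -0.36424423 -0.44018635] 6.4167
rz 5.7 (q6 now -108) shift tool dx -56.2 dy 360.7 dz 3.5
rz -174.3 (q6 now -108) shift tool dx 56.2 dy -360.7 dz 3.5
```

View pics/v6.png

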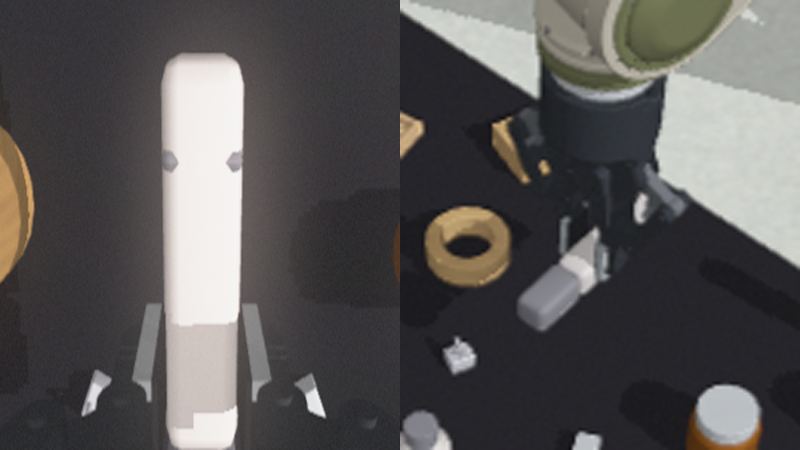

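Request:
arm_command:
  rows: "1 -5.6 36 0 0 0 5.7; 1 -5.6 36 0 0 0 0; 1 -5.6 36 0 0 0 0; 1 -5.6 36 0 0 0 0; 1 -5.6 36 0 0 0 0"

```text
time_s: 6.93
position: [0.5072, 0.1756, 0.0831]
tool_rot: [[-0.999, 0.052, -0.003], [0.052, 0.999, -0.0], [0.003, -0.0, -1.0]]
ft_force: [0.6, -0.4, 0.6]
grip_width: 0.023
```

Request:
arm_command:
  rows: "1 -5.6 36 0 0 0 0; 1 -5.6 36 0 0 0 0; 1 -5.6 36 0 0 0 0; 1 -5.6 36 0 0 0 0; 1 -5.6 36 0 0 0 0"

```text
time_s: 7.35
position: [0.5445, 0.3539, 0.0826]
tool_rot: [[-0.999, 0.052, -0.003], [0.052, 0.999, -0.001], [0.003, -0.001, -1.0]]
ft_force: [0.5, -1.1, -0.1]
grip_width: 0.0227
```

Request:
arm_command:
  rows: "1 0 0 20 0 0 0; 1 0 0 0 0 0 0; 1 0 0 0 0 0 0; 1 0 0 0 0 0 0"

```text
time_s: 7.68
position: [0.545, 0.3513, 0.0643]
tool_rot: [[-0.999, 0.053, -0.001], [0.053, 0.999, -0.001], [0.001, -0.001, -1.0]]
ft_force: [-0.3, 0.7, -0.3]
grip_width: 0.0232
```

Run:
```python
from h import *
m=eyes.camera_model('wrist');a=eyes.get_image('wrist');print(readout.observe()['time_s'])
blob(a,m,(5,60,80),(30,255,255),.012,(20,60,480,400),2000)
go(551,352,10,87)
cv2.imwrite('pics/v7.png',a[:,:,::-1])
```

```text
7.7333
[207. 173.] 50617 [529.8 321.1] 167.7 167.6 -3.0
rz -0.0 (q6 now -65) shift tool dx -5.7 dy 1.0 dz 54.9
rz 180.0 (q6 now -65) shift tool dx 5.7 dy -1.0 dz 54.9
```

View pics/v7.png

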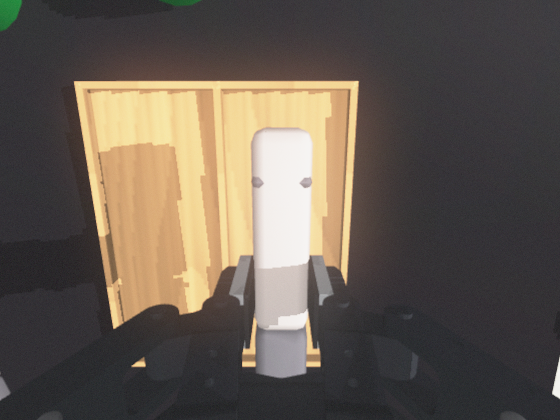

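Request:
arm_command:
  rows: "1 -6 1 20 0 0 0; 1 0 0 18 0 0 0; 1 0 0 11 0 0 0; 1 0 0 5 0 0 0; 1 0 0 0 0 0 0"

```text
time_s: 8.15
position: [0.5512, 0.3524, 0.0105]
tool_rot: [[-0.999, 0.052, -0.001], [0.052, 0.999, -0.0], [0.001, -0.0, -1.0]]
ft_force: [0.2, 0.2, 0.2]
grip_width: 0.0232
```

Request:
arm_command:
  rows: "0.75 0 0 0 0 0 0; 0.65 0 0 0 0 0 0; 0.6 0 0 0 0 0 0; 0.6 0 0 0 0 0 0; 0.6 0 0 0 0 0 0"

```text
time_s: 8.57
position: [0.5513, 0.353, 0.0111]
tool_rot: [[-0.999, 0.052, 0.001], [0.052, 0.999, 0.0], [-0.001, 0.0, -1.0]]
ft_force: [-0.4, 0.2, 0.0]
grip_width: 0.0339
```

Request:
arm_command:
  rows: "0.6 0 0 -5 0 0 0; 0.6 0 0 -15 0 0 0; 0.6 0 0 -40 0 0 0; 0.6 0 0 -40 0 0 0; 0.4 0 0 -40 0 0 0"

```text
time_s: 8.98
position: [0.5508, 0.3528, 0.1527]
tool_rot: [[-0.999, 0.052, -0.0], [0.052, 0.999, -0.0], [0.0, -0.0, -1.0]]
ft_force: [1.0, 0.6, 0.2]
grip_width: 0.0448
```

Run:
```python
from h import *
s=readout.observe();print(s['position'],s['time_s'])
m=eyes.camera_model('wrist');a=eyes.get_image('wrist')
cv2.imwrite('pics/v8.png',a[:,:,::-1])
go(642,-6,150,0)
go(642,-6,150,-90)
```

```text
[0.55080039 0.35280751 0.15267821] 8.9833
rz 87.1 (q6 now -65) shift tool dx -360.1 dy 88.3 dz 12.1
rz -92.9 (q6 now -65) shift tool dx 360.1 dy -88.3 dz 12.1
rz 177.1 (q6 now -65) shift tool dx 88.3 dy 360.1 dz 12.1
rz -2.9 (q6 now -65) shift tool dx -88.3 dy -360.1 dz 12.1
```

View pics/v8.png

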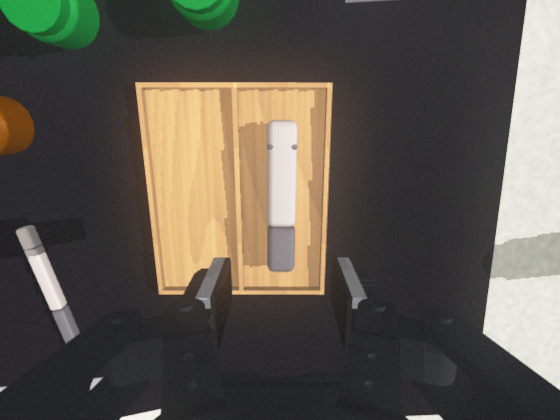

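Request:
arm_command:
  rows: "0.3 -6.6 -36 -8 0 0 -2.9; 0.3 -6.6 -36 -8 0 0 0; 0.3 -6.6 -36 -8 0 0 0; 0.3 -6.6 -36 -8 0 0 0; 0.3 -6.6 -36 -8 0 0 0"

```text
time_s: 9.45
position: [0.5821, 0.171, 0.1914]
tool_rot: [[-1.0, 0.001, 0.001], [0.001, 1.0, 0.0], [-0.001, 0.0, -1.0]]
ft_force: [0.5, 0.9, -0.3]
grip_width: 0.0598
```

Request:
arm_command:
  rows: "0.3 -6.6 -36 -8 0 0 0; 0.3 -6.6 -36 -8 0 0 0; 0.3 -6.6 -36 -8 0 0 0; 0.3 -6.6 -36 -8 0 0 0; 0.3 -6.6 -36 -8 0 0 0"

```text
time_s: 9.87
position: [0.6149, -0.0092, 0.2314]
tool_rot: [[-1.0, 0.001, 0.001], [0.001, 1.0, -0.0], [-0.001, -0.0, -1.0]]
ft_force: [-0.1, -0.3, -0.9]
grip_width: 0.0597
```

Request:
arm_command:
  rows: "0.3 0 0 0 0 0 0; 0.3 0 0 0 0 0 0; 0.3 0 0 0 0 0 0; 0.3 0 0 0 0 0 0"

```text
time_s: 10.2
position: [0.6146, -0.0061, 0.2304]
tool_rot: [[-1.0, -0.0, -0.001], [-0.0, 1.0, 0.0], [0.001, 0.0, -1.0]]
ft_force: [0.3, 0.3, 0.2]
grip_width: 0.0596
```

Run:
```python
from h import *
s=readout.observe();print(s['position'],s['time_s'],s['grip_width'])
# tray two from v8 (rim corners read off): and top view cap
t=eyes.camera_model('top');print('cap from top',ray([[279.5,145.2]],t,.072)*1000)
m=eyes.camera_model('wrist');a=eyes.get_image('wrist')
cv2.imwrite('pics/w9.png',a[:,:,::-1])
print('expected cap px',proj([[.642,-.006,.072],[.642,-.006,.048]],m))
g=a.max(2).astype('uint8');q=proj([[.642,-.006,.06]],m)[0].astype(int);x0,y0=q-60
sub=a[max(y0,0):y0+120,x0:x0+120];hsv=cv2.cvtColor(sub,cv2.COLOR_RGB2HSV)
print('v profile across col centre:',hsv[:,60,2][::4].tolist())
cv2.imwrite('pics/v9.png',cv2.resize(a[max(y0,0)-40:y0+160,x0-60:x0+180],None,fx=2,fy=2)[:,:,::-1])
```

```text
[ 0.61459133 -0.00612861  0.23043976] 10.2 0.05956277018316613
cap from top [[637.45453839  -6.2405761 ]]
expected cap px [[280.62938198 220.15885018]
 [280.63651905 212.82122939]]
v profile across col centre: [57, 50, 53, 54, 54, 52, 53, 120, 80, 148, 212, 210, 84, 144, 145, 141, 142, 140, 57, 55, 55, 57, 54, 55, 55, 52, 59, 62, 59, 60]
```

View pics/w9.png

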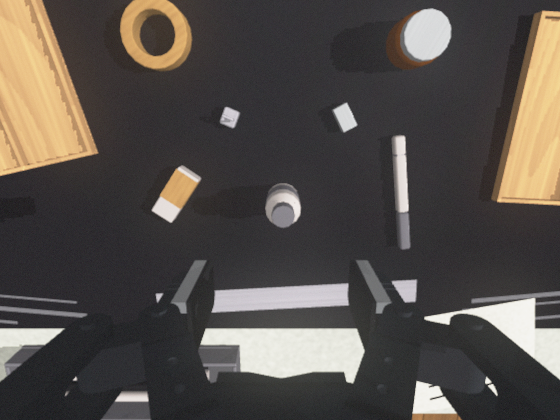

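Run:
```python
from h import *
a=cv2.imread('pics/w9.png')[:,:,::-1].copy();m=eyes.camera_model('wrist')
g=a.max(2)
def B(x0,y0,x1,y1,z,th=85):
    k=np.argwhere(g[y0:y1,x0:x1]>th)[:,::-1]+[x0,y0]
    P=np.concatenate([k+[i,j] for i in(-.5,.5) for j in(-.5,.5)]);print(*rect(ray(P,m,z)))
print('pen');B(385,125,415,252,.012)
print('eraser');B(148,160,206,226,.012)
sub=cv2.GaussianBlur(a,(3,3),0).astype(int)
# cap: mid-grey disc
k=((g>110)&(g<165)).astype('uint8')*255;k[:198]=0;k[235:]=0;k[:,:260]=0;k[:,310:]=0
n,l,st,c=cv2.connectedComponentsWithStats(k);i=1+st[1:,4].argmax();print('cap',c[i],st[i],ray([c[i]],m,.072)*1000)
h=cv2.cvtColor(a,cv2.COLOR_RGB2HSV);k=((h[...,1]<40)&(h[...,2]>120)).astype('uint8')*255;k[:5]=0;k[70:]=0;k[:,:385]=0;k[:,460:]=0
n,l,st,c=cv2.connectedComponentsWithStats(k);i=1+st[1:,4].argmax();print('lid',c[i],st[i],ray([c[i]],m,.046)*1000)
w=dict(np.load('pics/w2.npz'));print('lid w2 (424,205)',ray([[424,205]],w,.046)*1000,'bottle?')
```

```text
pen
[631.9 126.8] 131.8 16.0 8.6
eraser
[ 631.2 -121.7] 66.9 30.5 -35.2
cap [279.60902256 214.11278195] [265 198  30  30 532] [[636.1071454  -6.8567718]]
lid [427.08043033  34.03125   ] [ 404    8   48   53 1952] [[478.46487528 122.78962689]]
lid w2 (424,205) [[474.27700894 120.25202205]] bottle?
```

Request:
arm_command:
  rows: "0.3 -11 1.5 20 0 0 0; 0.3 -11.5 0 30 0 0 0; 0.3 0 0 40 0 0 0; 0.3 0 0 40 0 0 0; 0.3 0 0 30 0 0 0"

```text
time_s: 10.67
position: [0.6361, -0.0043, 0.0674]
tool_rot: [[-1.0, -0.001, -0.003], [-0.001, 1.0, 0.001], [0.003, 0.001, -1.0]]
ft_force: [0.1, -1.3, -0.2]
grip_width: 0.0598
```

Request:
arm_command:
  rows: "0.3 0 0 20 0 0 0; 0.3 0 0 10 0 0 0; 0.3 0 0 8 0 0 0; 0.3 0 0 8 0 0 0; 0.3 0 0 0 0 0 0"
  squeeze: 30

```text
time_s: 11.08
position: [0.6373, -0.0056, 0.0242]
tool_rot: [[-1.0, 0.001, -0.0], [0.001, 1.0, 0.0], [0.0, 0.0, -1.0]]
ft_force: [-0.9, -0.6, -0.8]
grip_width: 0.0598
```

Request:
arm_command:
  rows: "0.4 0 0 0 0 0 0; 0.5 0 0 0 0 0 0; 0.55 0 0 0 0 0 0; 0.6 0 0 0 0 0 0; 0.7 0 0 0 0 0 0"

```text
time_s: 11.5
position: [0.6379, -0.0059, 0.0258]
tool_rot: [[-1.0, 0.001, 0.002], [0.001, 1.0, -0.0], [-0.002, -0.0, -1.0]]
ft_force: [-1.3, 0.9, 6.6]
grip_width: 0.0345
```

Request:
arm_command:
  rows: "0.8 0 0 0 0 0 0; 0.8 0 0 0 0 0 0; 0.8 0 0 0 0 0 0"

```text
time_s: 11.75
position: [0.6379, -0.0059, 0.0258]
tool_rot: [[-1.0, 0.001, 0.002], [0.001, 1.0, -0.0], [-0.002, -0.0, -1.0]]
ft_force: [-2.1, 0.6, 5.3]
grip_width: 0.0346
```

Request:
arm_command:
  rows: "0.8 0 0 -8 0 0 0; 0.8 0 0 -16 0 0 0; 0.8 0 0 -22 0 0 0; 0.8 0 0 -22 0 0 0; 0.8 0 0 -22 0 0 0"

```text
time_s: 12.17
position: [0.6372, -0.006, 0.116]
tool_rot: [[-1.0, 0.001, -0.0], [0.001, 1.0, -0.0], [0.0, -0.0, -1.0]]
ft_force: [0.3, -0.1, -0.6]
grip_width: 0.0346
```

Request:
arm_command:
  rows: "0.8 4 13 0 0 0 3; 0.8 9 26 0 0 0 0; 0.8 9 28 0 0 0 0; 0.8 9 28 0 0 0 0; 0.8 9 28 0 0 0 0"

```text
time_s: 12.58
position: [0.6029, 0.1198, 0.1151]
tool_rot: [[-0.999, 0.054, 0.0], [0.054, 0.999, -0.0], [-0.0, -0.0, -1.0]]
ft_force: [0.0, 0.8, -1.0]
grip_width: 0.0342
```

Request:
arm_command:
  rows: "0.8 9 28 0 0 0 0; 0.8 9 28 0 0 0 0; 0.8 9 28 0 0 0 0; 0.8 9 28 0 0 0 0; 0.8 6 25 0 0 0 0"

```text
time_s: 13.0
position: [0.5678, 0.2595, 0.1151]
tool_rot: [[-0.999, 0.053, -0.0], [0.053, 0.999, 0.0], [0.0, 0.0, -1.0]]
ft_force: [1.0, -0.1, -0.3]
grip_width: 0.0344
```

Request:
arm_command:
  rows: "0.8 5 16 0 0 0 0; 0.8 3 11 0 0 0 0; 0.8 0 0 0 0 0 0; 0.8 0 0 0 0 0 0"

```text
time_s: 13.33
position: [0.5623, 0.285, 0.1147]
tool_rot: [[-0.999, 0.053, 0.0], [0.053, 0.999, -0.0], [-0.0, -0.0, -1.0]]
ft_force: [0.3, -0.2, -1.7]
grip_width: 0.0345
```

Run:
```python
from h import *
s=readout.observe();print(s['position'],s['time_s'],s['grip_width'],s['ft_force'])
go(547,277,30,87)
cv2.imwrite('pics/w10.png',eyes.get_image('wrist')[:,:,::-1])
a=cv2.imread('pics/w10.png');m=eyes.camera_model('wrist');blob(a[:,:,::-1].copy(),m,(5,60,80),(30,255,255),.012,None,1500)
```

```text
[0.56228993 0.28497835 0.11473955] 13.3333 0.034502400310834194 [ 0.34102853 -0.18041886 -1.69314466]
rz -0.0 (q6 now -71) shift tool dx 14.9 dy -8.8 dz 84.7
rz 180.0 (q6 now -71) shift tool dx -14.9 dy 8.8 dz 84.7
[311. 144.] 43492 [543.7 307. ] 202.5 175.6 -3.1
[ 59. 104.] 2536 [479.  128.2] 51.6 47.9 -3.9
```

Request:
arm_command:
  rows: "0.8 8 -5 15 0 0 0; 0.8 7 -4 22 0 0 0; 0.8 0 0 22 0 0 0; 0.8 0 0 13 0 0 0; 0.8 0 0 7 0 0 0"

```text
time_s: 13.8
position: [0.5465, 0.2754, 0.0339]
tool_rot: [[-0.998, 0.055, -0.003], [0.055, 0.998, -0.001], [0.003, -0.001, -1.0]]
ft_force: [-0.3, -0.3, -0.7]
grip_width: 0.0345
```

Request:
arm_command:
  rows: "0.8 0 0 4 0 0 0; 0.8 0 0 1 0 0 0; 0.8 0 0 0 0 0 0; 0.8 0 0 0 0 0 0; 0.8 0 0 0 0 0 0"

```text
time_s: 14.22
position: [0.5472, 0.2772, 0.0314]
tool_rot: [[-0.999, 0.053, 0.001], [0.053, 0.999, 0.0], [-0.001, 0.0, -1.0]]
ft_force: [0.1, 0.2, -0.3]
grip_width: 0.034
```

Request:
arm_command:
  rows: "0.8 0 0 1 0 0 0; 0.8 0 0 1 0 0 0; 0.8 0 0 0 0 0 0"

```text
time_s: 14.47
position: [0.5471, 0.2773, 0.0298]
tool_rot: [[-0.999, 0.053, 0.002], [0.053, 0.999, 0.0], [-0.002, 0.0, -1.0]]
ft_force: [-1.6, -0.1, 7.0]
grip_width: 0.0343
```

Request:
arm_command:
  rows: "0.57 0 0 0 0 0 0; 0.5 0 0 0 0 0 0; 0.42 0 0 0 0 0 0; 0.42 0 0 0 0 0 0; 0.42 0 0 0 0 0 0"

```text
time_s: 14.88
position: [0.5467, 0.2771, 0.0285]
tool_rot: [[-0.999, 0.054, -0.0], [0.054, 0.999, -0.0], [0.0, -0.0, -1.0]]
ft_force: [0.4, 0.3, -0.3]
grip_width: 0.0498
```

Request:
arm_command:
  rows: "0.42 0 0 -10 0 0 0; 0.42 0 0 -25 0 0 0; 0.42 0 0 -40 0 0 0; 0.42 0 0 -40 0 0 0; 0.42 0 0 -40 0 0 0"

```text
time_s: 15.3
position: [0.5463, 0.277, 0.1862]
tool_rot: [[-0.999, 0.053, 0.0], [0.053, 0.999, 0.0], [-0.0, 0.0, -1.0]]
ft_force: [0.7, 1.0, 0.4]
grip_width: 0.0495
```

Run:
```python
from h import *
s=readout.observe();print(s['position'],s['time_s'],s['grip_width'])
go(590,127,200,98.5)
cv2.imwrite('pics/w11.png',eyes.get_image('wrist')[:,:,::-1])
```

```text
[0.5463394  0.27699597 0.18618988] 15.3 0.04953671437864522
rz -11.6 (q6 now -71) shift tool dx -21.0 dy -154.8 dz -13.8
rz 168.4 (q6 now -71) shift tool dx 21.0 dy 154.8 dz -13.8
```

Request:
arm_command:
  rows: "0.5 0 0 0 0 0 -5.8; 0.5 0 0 0 0 0 -5.8; 0.5 -12 -32 10 0 0 0; 0.5 -12 -32 20 0 0 0; 0.5 -12 -32 20 0 0 0"

```text
time_s: 15.77
position: [0.5973, 0.1868, 0.1343]
tool_rot: [[-0.989, -0.15, 0.003], [-0.15, 0.989, 0.0], [-0.003, -0.0, -1.0]]
ft_force: [1.4, 0.7, -0.6]
grip_width: 0.0428
```

Request:
arm_command:
  rows: "0.6 -13 -32 20 0 0 0; 0.65 -13 -33 20 0 0 0; 0.65 0 0 0 0 0 0; 0.65 0 0 0 0 0 0; 0.65 0 0 0 0 0 0"

```text
time_s: 16.18
position: [0.6319, 0.1275, 0.0943]
tool_rot: [[-0.989, -0.148, 0.001], [-0.148, 0.989, 0.0], [-0.001, 0.0, -1.0]]
ft_force: [0.2, 1.3, -0.3]
grip_width: 0.0297
```

Run:
```python
from h import *
s=readout.observe();print(s['position'],s['time_s'],s['grip_width'])
m=eyes.camera_model('wrist');a=eyes.get_image('wrist');cv2.imwrite('pics/w12.png',a[:,:,::-1])
q=proj([[.6315,.1267,.012]],m)[0];print(q)
hsv=cv2.cvtColor(a,cv2.COLOR_RGB2HSV)
k=((hsv[...,2]>150)&(hsv[...,1]<60)).astype('uint8')*255;x,y=q.astype(int);k[:,:x-35]=0;k[:,x+35:]=0;k[:max(y-130,0)]=0;k[y+20:]=0
n,l,st,c=cv2.connectedComponentsWithStats(k);i=1+st[1:,4].argmax();print(st[i],c[i])
yx=np.argwhere(l==i)[:,::-1];print(rect(ray(yx,m,.012)))
go(631.5,126.7,10,98.6)
```

```text
[0.63194231 0.12749488 0.09433152] 16.1833 0.02972503589504611
[279.37814106 215.50329754]
[ 273  122   18  113 1946] [281.35971223 177.2631038 ]
(array([606.6, 124.5]), 77.8, 11.7, 8.2)
rz -0.0 (q6 now -98) shift tool dx 0.6 dy -1.3 dz 84.7
rz 180.0 (q6 now -98) shift tool dx -0.6 dy 1.3 dz 84.7
```

Request:
arm_command:
  rows: "0.65 0 0.5 25 0 0 0; 0.65 0 0 30 0 0 0; 0.65 0 0 20 0 0 0; 0.65 0 0 10 0 0 0; 0.65 0 0 4 0 0 0"
  squeeze: 25

```text
time_s: 16.65
position: [0.6312, 0.1287, 0.004]
tool_rot: [[-0.989, -0.15, -0.001], [-0.15, 0.989, 0.0], [0.001, 0.0, -1.0]]
ft_force: [0.3, -0.7, 0.4]
grip_width: 0.03
```

Request:
arm_command:
  rows: "0.65 0 0 3 0 0 0; 0.65 0 0 1 0 0 0; 0.65 0 0 0 0 0 0; 0.75 0 0 0 0 0 0; 0.85 0 0 0 0 0 0"

```text
time_s: 17.07
position: [0.6323, 0.1276, 0.0015]
tool_rot: [[-0.989, -0.148, 0.001], [-0.148, 0.989, 0.0], [-0.001, -0.0, -1.0]]
ft_force: [0.1, 0.3, -0.2]
grip_width: 0.013
```

Request:
arm_command:
  rows: "1 0 0 0 0 0 0; 1 0 0 0 0 0 0; 1 0 0 0 0 0 0; 1 0 0 0 0 0 0"

```text
time_s: 17.4
position: [0.6323, 0.1275, 0.0015]
tool_rot: [[-0.989, -0.148, 0.001], [-0.148, 0.989, -0.0], [-0.001, -0.0, -1.0]]
ft_force: [-1.2, -0.0, 5.4]
grip_width: 0.0112
```

Request:
arm_command:
  rows: "1 0 0 -10 0 0 0; 1 0 0 -25 0 0 -3.9; 1 0 0 -35 0 0 0; 1 0 0 -35 0 0 0; 1 0 0 -35 0 0 0"

```text
time_s: 17.82
position: [0.6315, 0.1275, 0.1427]
tool_rot: [[-0.977, -0.215, -0.0], [-0.215, 0.977, -0.0], [0.0, 0.0, -1.0]]
ft_force: [-0.0, 0.1, -1.1]
grip_width: 0.0111
```

Run:
```python
from h import *
s=readout.observe();print(s['position'],s['grip_width'],s['ft_force'])
go(490,-265,140,102.4)
```

```text
[0.63152247 0.12752626 0.14269881] 0.011110804747471548 [-0.04807003  0.09890648 -1.13585035]
rz 0.0 (q6 now -102) shift tool dx 222.5 dy -353.0 dz 2.7
rz -180.0 (q6 now -102) shift tool dx -222.5 dy 353.0 dz 2.7
```

Request:
arm_command:
  rows: "1 18.5 -29.4 0 0 0 0; 1 18.5 -29.4 0 0 0 0; 1 18.5 -29.4 0 0 0 0; 1 18.5 -29.4 0 0 0 0; 1 18.5 -29.4 0 0 0 0"

```text
time_s: 18.23
position: [0.5723, -0.0372, 0.1413]
tool_rot: [[-0.976, -0.216, 0.0], [-0.216, 0.976, -0.0], [-0.0, -0.0, -1.0]]
ft_force: [0.0, 0.4, -0.8]
grip_width: 0.011
```

Request:
arm_command:
  rows: "1 18.5 -29.4 0 0 0 0; 1 18.5 -29.4 0 0 0 0; 1 18.5 -29.4 0 0 0 0; 1 18.5 -29.4 0 0 0 0; 1 18.5 -29.4 0 0 0 0"

```text
time_s: 18.65
position: [0.5137, -0.2008, 0.1413]
tool_rot: [[-0.977, -0.215, 0.0], [-0.215, 0.977, -0.0], [-0.0, -0.0, -1.0]]
ft_force: [0.9, -1.1, 0.2]
grip_width: 0.0106
```

Request:
arm_command:
  rows: "1 18.5 -29.4 0 0 0 0; 1 18.5 -29.4 0 0 0 0; 1 0 0 0 0 0 0; 1 0 0 0 0 0 0; 1 0 0 0 0 0 0"

```text
time_s: 19.07
position: [0.491, -0.2644, 0.1409]
tool_rot: [[-0.977, -0.215, 0.0], [-0.215, 0.977, 0.0], [-0.0, 0.0, -1.0]]
ft_force: [0.3, -0.0, 0.2]
grip_width: 0.0108
```

Run:
```python
from h import *
s=readout.observe();print(s['position'],s['grip_width'],s['time_s'],s['q'][5])
m=eyes.camera_model('wrist');a=eyes.get_image('wrist');cv2.imwrite('pics/w13.png',a[:,:,::-1]);np.savez('pics/w13.npz',**m)
blob(a,m,(5,60,80),(30,255,255),.012,None,1500)
# held pen axis at its height
go(503.5,-264.7,6,102.4)
```

```text
[ 0.4910279  -0.26441614  0.14089272] 0.010807635961030881 19.0667 -142.89404649465138
[463.  49.] 8396 [ 348.4 -157.6] 80.3 59.8 -17.1
[218. 185.] 36800 [ 504.6 -304.1] 206.6 177.0 17.4
[446. 212.] 4189 [ 473.  -126.1] 75.3 66.9 77.2
rz 0.1 (q6 now -143) shift tool dx -11.8 dy -3.4 dz 134.9
rz -179.9 (q6 now -143) shift tool dx 11.8 dy 3.4 dz 134.9
```

View pics/w13.png

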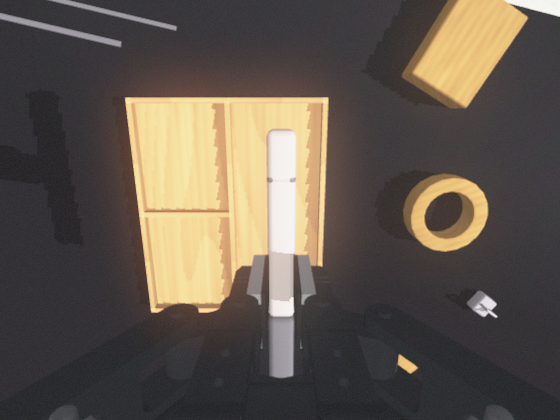

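Run:
```python
from h import *
m=dict(np.load('pics/w13.npz'))
W=ray([[127,98],[327,98],[153,313]],m,.012)*1000;print(W.round(1),np.linalg.norm(W[0]-W[1]),np.linalg.norm(W[0]-W[2]))
print('centre',((W[1]+W[2])/2).round(1),'x angle',np.degrees(np.arctan2(*(W[2]-W[0])[::-1])),'y angle',np.degrees(np.arctan2(*(W[1]-W[0])[::-1])))
c=(W[1]+W[2])/2;a=np.radians(12.4);R=np.array([[np.cos(a),-np.sin(a)],[np.sin(a),np.cos(a)]])
for p in([0,38],[46,-38],[-46,-38]):print(p,(c+R@p).round(1))
```

```text
[[ 437.5 -397. ]
 [ 404.5 -246.8]
 [ 622.1 -356.3]] 153.82142791581492 188.98122415575673
centre [ 513.3 -301.5] x angle 12.43839957225228 y angle 102.4128944183456
[0, 38] [ 505.1 -264.4]
[46, -38] [ 566.4 -328.8]
[-46, -38] [ 476.5 -348.5]
```

Request:
arm_command:
  rows: "1 -6.5 -2 25 0 0 0; 1 -7 -1.5 35 0 0 0; 1 0 0 35 0 0 0; 1 0 0 22 0 0 0; 1 0 0 10 0 0 0"

```text
time_s: 19.53
position: [0.5043, -0.263, 0.0107]
tool_rot: [[-0.976, -0.217, -0.004], [-0.217, 0.976, 0.003], [0.003, 0.004, -1.0]]
ft_force: [-0.0, 0.6, -0.7]
grip_width: 0.0107
```

Request:
arm_command:
  rows: "1 0 0 4 0 0 0; 1 0 0 3 0 0 0; 1 0 0 1.5 0 0 0; 1 0 0 0 0 0 0; 1 0 0 0 0 0 0"

```text
time_s: 19.95
position: [0.5055, -0.2656, 0.0062]
tool_rot: [[-0.977, -0.215, 0.002], [-0.215, 0.977, -0.001], [-0.001, -0.002, -1.0]]
ft_force: [0.2, -0.9, -1.2]
grip_width: 0.0108
```

Request:
arm_command:
  rows: "1 0 0 1 0 0 0; 1 0 0 0 0 0 0; 0.8 0 0 0 0 0 0; 0.72 0 0 0 0 0 0; 0.72 0 0 0 0 0 0"

```text
time_s: 20.37
position: [0.505, -0.2653, 0.0043]
tool_rot: [[-0.977, -0.215, 0.0], [-0.215, 0.977, -0.0], [-0.0, -0.0, -1.0]]
ft_force: [-1.1, 0.3, -1.2]
grip_width: 0.024
```

Request:
arm_command:
  rows: "0.72 0 0 0 0 0 0; 0.72 0 0 -5 0 0 0; 0.72 0 0 -20 0 0 0; 0.5 0 0 -40 0 0 0; 0.3 0 0 -40 0 0 0"

```text
time_s: 20.78
position: [0.5043, -0.2648, 0.1098]
tool_rot: [[-0.977, -0.215, -0.002], [-0.215, 0.977, 0.002], [0.002, 0.002, -1.0]]
ft_force: [0.3, -0.8, 0.6]
grip_width: 0.0472
```

Request:
arm_command:
  rows: "0.2 0 0 -30 0 0 0; 0.2 0 0 0 0 0 0; 0.2 0 0 0 0 0 0"

```text
time_s: 21.03
position: [0.5055, -0.2656, 0.1409]
tool_rot: [[-0.977, -0.215, 0.003], [-0.215, 0.977, -0.002], [-0.002, -0.003, -1.0]]
ft_force: [-0.2, 0.4, -0.5]
grip_width: 0.0682
```

Run:
```python
from h import *
s=readout.observe();print(s['position'],s['grip_width'],s['time_s'],s['q'][5])
m=eyes.camera_model('wrist');a=eyes.get_image('wrist');cv2.imwrite('pics/w14.png',a[:,:,::-1])
h=cv2.cvtColor(a,cv2.COLOR_RGB2HSV);k=((h[...,2]>170)&(h[...,1]<40)).astype('uint8')*255
n,l,st,c=cv2.connectedComponentsWithStats(k)
for i in range(1,n):
    if 300<st[i,4]<6000:print(st[i],rect(ray(np.argwhere(l==i)[:,::-1],m,.016)))
print('expect white-part centre near (505-25*..)',)
go(450,123,150,90)
```

```text
[ 0.50545581 -0.26557402  0.14089877] 0.06821337097007109 21.0333 -142.0330739273952
[ 275  120   14  104 1420] (array([ 483.5, -270.1]), 83.8, 10.9, 12.8)
[277 225  11  46 491] (array([ 546.4, -255.7]), 41.7, 8.7, 12.7)
expect white-part centre near (505-25*..)
rz 12.4 (q6 now -142) shift tool dx 54.8 dy 388.1 dz -10.8
rz -167.6 (q6 now -142) shift tool dx -54.8 dy -388.1 dz -10.8
```

Request:
arm_command:
  rows: "0.15 0 0 0 0 0 6.2; 0.15 0 0 0 0 0 6.2; 0.15 2 35 0 0 0 0; 0.15 2.5 35 0 0 0 0; 0.15 2.5 35 0 0 0 0"

```text
time_s: 21.5
position: [0.4968, -0.1589, 0.1372]
tool_rot: [[-1.0, 0.001, -0.003], [0.001, 1.0, 0.002], [0.003, 0.002, -1.0]]
ft_force: [0.4, -0.4, 0.3]
grip_width: 0.0726
```

Request:
arm_command:
  rows: "0.15 2.5 35 0 0 0 0; 0.15 2.5 35 0 0 0 0; 0.15 2.5 35 0 0 0 0; 0.15 2.5 35 0 0 0 0; 0.15 2.5 35 0 0 0 0"

```text
time_s: 21.92
position: [0.4841, 0.0164, 0.1377]
tool_rot: [[-1.0, -0.0, -0.003], [-0.0, 1.0, 0.001], [0.003, 0.001, -1.0]]
ft_force: [-0.2, 0.4, -0.0]
grip_width: 0.0727
```

Request:
arm_command:
  rows: "0.15 2.5 35 0 0 0 0; 0.15 2.5 35 0 0 0 0; 0.15 2.5 38 0 0 0 0; 0.15 0 0 0 0 0 0; 0.15 0 0 0 0 0 0"

```text
time_s: 22.33
position: [0.4767, 0.1242, 0.1377]
tool_rot: [[-1.0, -0.004, -0.003], [-0.004, 1.0, -0.0], [0.003, -0.0, -1.0]]
ft_force: [-0.6, 0.1, -0.3]
grip_width: 0.0723
```

Run:
```python
from h import *
s=readout.observe();print(s['position'],s['grip_width'],s['time_s'],s['q'][5])
m=eyes.camera_model('wrist');a=eyes.get_image('wrist');cv2.imwrite('pics/w15.png',a[:,:,::-1])
h=cv2.cvtColor(a,cv2.COLOR_RGB2HSV);k=((h[...,2]>120)&(h[...,1]<50)).astype('uint8')*255
n,l,st,c=cv2.connectedComponentsWithStats(k)
for i in range(1,n):
    if st[i,4]>800:print(st[i],c[i],rect(ray(np.argwhere(l==i)[:,::-1],m,.046)),ray([c[i]],m,.046)*1000)
print('expect',proj([[.478,.1235,.046]],m))
```

```text
[0.47668805 0.12422907 0.1377476 ] 0.07232865988272379 22.3333 -89.4245398421276
[ 271    0   44   44 1469] [290.81211709  18.69911504] (array([351.1, 131.2]), 26.7, 24.3, -89.8) [[349.33750732 130.2191081 ]]
[ 250  186   58   57 2538] [278.56737589 214.05397951] (array([478.2, 122.7]), 42.7, 41.4, 26.9) [[477.56888574 122.80796636]]
[ 518  214   42  137 3750] [542.44906667 280.07546667] (array([536.4, 325.8]), 120.2, 31.6, 13.0) [[530.26102652 327.79535256]]
[ 432  259   81   67 2287] [470.87101006 292.65150853] (array([545.7, 276.2]), 84.7, 35.6, 45.8) [[541.41426629 273.96901508]]
expect [[279.50991956 214.62066312]]
```

Request:
arm_command:
  rows: "0.15 -1.3 -1.4 25 0 0 0; 0.15 0 0 35 0 0 0; 0.15 0 0 35 0 0 0; 0.15 0 0 20 0 0 0; 0.15 0 0 10 0 0 0"
  squeeze: 40

```text
time_s: 22.8
position: [0.4775, 0.1197, 0.0108]
tool_rot: [[-1.0, 0.002, -0.006], [0.002, 1.0, -0.0], [0.006, -0.0, -1.0]]
ft_force: [-0.1, -0.0, 0.5]
grip_width: 0.0731
```

Request:
arm_command:
  rows: "0.15 0 0 6 0 0 0; 0.15 0 0 4 0 0 0; 0.15 0 0 0 0 0 0; 0.25 0 0 0 0 0 0; 0.35 0 0 0 0 0 0"

```text
time_s: 23.22
position: [0.4795, 0.1211, 0.0048]
tool_rot: [[-1.0, -0.0, 0.001], [-0.0, 1.0, -0.0], [-0.001, -0.0, -1.0]]
ft_force: [0.6, -0.0, 0.5]
grip_width: 0.0561
```

Request:
arm_command:
  rows: "0.42 0 0 0 0 0 0; 0.5 0 0 0 0 0 0; 0.6 0 0 0 0 0 0; 0.7 0 0 0 0 0 0; 0.7 0 0 0 0 0 0"

```text
time_s: 23.63
position: [0.4794, 0.1213, 0.0051]
tool_rot: [[-1.0, -0.001, 0.002], [-0.001, 1.0, -0.0], [-0.002, -0.0, -1.0]]
ft_force: [-1.1, -0.7, 6.6]
grip_width: 0.0462
```

Request:
arm_command:
  rows: "0.7 0 0 -8 0 0 0; 0.7 0 0 -16 0 0 0; 0.7 0 0 -25 0 0 -4.1; 0.7 0 0 -25 0 0 -4.1; 0.7 0 0 -25 0 0 -4.2"

```text
time_s: 24.05
position: [0.4788, 0.1214, 0.1048]
tool_rot: [[-0.976, -0.219, -0.0], [-0.219, 0.976, -0.0], [0.0, -0.0, -1.0]]
ft_force: [0.6, 0.4, -1.2]
grip_width: 0.0464
```

Run:
```python
from h import *
s=readout.observe();print(s['position'],s['grip_width'],s['ft_force'],s['q'][5])
go(477,-348.5,105,102.4)
```

```text
[0.4787602  0.12135449 0.10481813] 0.04635653108828666 [ 0.55186697  0.37067588 -1.17390958] -102.179981819522
rz 0.2 (q6 now -102) shift tool dx 102.6 dy -458.5 dz -0.2
rz -179.8 (q6 now -102) shift tool dx -102.6 dy 458.5 dz -0.2
```

Request:
arm_command:
  rows: "0.7 3 -14.2 0 0 0 0; 0.7 7.2 -32 0 0 0 0; 0.7 7.2 -32 0 0 0 0; 0.7 7.2 -32 0 0 0 0; 0.7 7.2 -32 0 0 0 0"

```text
time_s: 24.47
position: [0.4783, -0.0257, 0.1039]
tool_rot: [[-0.976, -0.216, 0.001], [-0.216, 0.976, -0.0], [-0.001, -0.0, -1.0]]
ft_force: [0.1, 0.3, -1.0]
grip_width: 0.0467
```

Request:
arm_command:
  rows: "0.7 7.2 -32 0 0 0 0; 0.7 7.2 -32 0 0 0 0; 0.7 7.2 -32 0 0 0 0; 0.7 7.2 -32 0 0 0 0; 0.7 7.2 -32 0 0 0 0"

```text
time_s: 24.88
position: [0.4776, -0.19, 0.1038]
tool_rot: [[-0.977, -0.215, 0.0], [-0.215, 0.977, -0.0], [-0.0, -0.0, -1.0]]
ft_force: [1.0, 0.7, -1.3]
grip_width: 0.0466
```

Request:
arm_command:
  rows: "0.7 7.2 -32 0 0 0 0; 0.7 7.2 -32 0 0 0 0; 0.7 7.2 -32 0 0 0 0; 0.7 7.2 -32 0 0 0 0; 0.7 3 -14.2 0 0 0 0"

```text
time_s: 25.3
position: [0.4771, -0.3378, 0.1037]
tool_rot: [[-0.977, -0.213, 0.001], [-0.213, 0.977, -0.002], [-0.0, -0.002, -1.0]]
ft_force: [-0.9, 0.8, -0.2]
grip_width: 0.0466
```

Request:
arm_command:
  rows: "0.7 3 -14.2 0 0 0 0; 0.7 0 0 0 0 0 0; 0.7 0 0 0 0 0 0; 0.7 0 0 0 0 0 0"

```text
time_s: 25.63
position: [0.4776, -0.3475, 0.1033]
tool_rot: [[-0.976, -0.216, -0.0], [-0.216, 0.976, 0.001], [0.0, 0.001, -1.0]]
ft_force: [-0.0, 0.7, -0.3]
grip_width: 0.0464
```

Run:
```python
from h import *
s=readout.observe();print(s['position'],s['grip_width'],s['ft_force'],s['q'][5])
go(477,-348.5,9,102.4)
```

```text
[ 0.4775935  -0.34746294  0.10330339] 0.046422722959260095 [-0.0081687   0.7299473  -0.28012493] -149.99214490578566
rz 0.1 (q6 now -150) shift tool dx 0.8 dy -0.9 dz 94.3
rz -179.9 (q6 now -150) shift tool dx -0.8 dy 0.9 dz 94.3
```

Request:
arm_command:
  rows: "0.7 0 -1 15 0 0 0; 0.7 0 0 25 0 0 0; 0.7 0 0 25 0 0 0; 0.7 0 0 15 0 0 0; 0.7 0 0 8 0 0 0"

```text
time_s: 26.05
position: [0.4774, -0.3476, 0.0134]
tool_rot: [[-0.976, -0.217, -0.002], [-0.217, 0.976, 0.003], [0.002, 0.003, -1.0]]
ft_force: [-0.7, 0.4, -0.9]
grip_width: 0.0463
```

Request:
arm_command:
  rows: "0.7 0 0 4 0 0 0; 0.7 0 0 1 0 0 0; 0.7 0 0 1 0 0 0; 0.7 0 0 0 0 0 0; 0.7 0 0 0 0 0 0"

```text
time_s: 26.47
position: [0.4782, -0.3499, 0.01]
tool_rot: [[-0.977, -0.215, 0.001], [-0.215, 0.977, -0.001], [-0.001, -0.001, -1.0]]
ft_force: [-0.0, -0.2, -0.9]
grip_width: 0.0463
```

Request:
arm_command:
  rows: "0.7 0 0 1 0 0 0; 0.7 0 0 0.5 0 0 0; 0.7 0 0 0 0 0 0; 0.7 0 0 0 0 0 0"

```text
time_s: 26.8
position: [0.4782, -0.35, 0.0092]
tool_rot: [[-0.977, -0.215, 0.001], [-0.215, 0.977, -0.001], [-0.001, -0.002, -1.0]]
ft_force: [-2.6, 1.5, 9.9]
grip_width: 0.0464
```

Request:
arm_command:
  rows: "0.4 0 0 0 0 0 0; 0.34 0 0 0 0 0 0; 0.3 0 0 0 0 0 0; 0.3 0 0 0 0 0 0; 0.3 0 0 0 0 0 0"

```text
time_s: 27.22
position: [0.4778, -0.3496, 0.0075]
tool_rot: [[-0.977, -0.215, -0.0], [-0.215, 0.977, 0.0], [0.0, 0.0, -1.0]]
ft_force: [-0.0, 0.3, -0.4]
grip_width: 0.06
```

Request:
arm_command:
  rows: "0.3 0 0 -10 0 0 0; 0.3 0 0 -20 0 0 0; 0.3 0 0 -35 0 0 0; 0.3 0 0 -40 0 0 0; 0.3 0 0 -40 0 0 0"

```text
time_s: 27.63
position: [0.4775, -0.3492, 0.1548]
tool_rot: [[-0.977, -0.215, -0.0], [-0.215, 0.977, 0.0], [0.0, 0.001, -1.0]]
ft_force: [0.7, -0.9, -0.1]
grip_width: 0.0599
```

Run:
```python
from h import *
s=readout.observe();print(s['position'],s['grip_width'],s['time_s'],s['q'])
m=eyes.camera_model('wrist');a=eyes.get_image('wrist');cv2.imwrite('pics/w16.png',a[:,:,::-1])
h=cv2.cvtColor(a,cv2.COLOR_RGB2HSV);k=((h[...,2]>120)&(h[...,1]<50)).astype('uint8')*255
n,l,st,c=cv2.connectedComponentsWithStats(k)
for i in range(1,n):
    if st[i,4]>800:print(st[i],c[i],rect(ray(np.argwhere(l==i)[:,::-1],m,.050)))
# eraser long axis ~ -35.4 -> jaw 54.6
go(631,-122.5,120,54.6)
```

```text
[ 0.47748877 -0.34924912  0.15483321] 0.05985426727974648 27.6333 [-4.76395508e+01  2.92208672e+01  7.40573059e+01  1.09030024e-03
  7.67586979e+01 -1.50071400e+02]
[    0     0    60   382 19763] [ 26.47852047 174.16920508] (array([ 530.9, -539.1]), 320.0, 40.9, -0.6)
[ 384    0  176   41 3977] [498.90017601  14.15287905] (array([ 324.2, -252.9]), 118.8, 23.7, -77.6)
[ 356  174   20   92 1247] [365.61186848 217.23095429] (array([ 474.1, -282.4]), 74.3, 11.1, 12.5)
[ 253  179   54   54 2247] [279.66177125 205.81708945] (array([ 476.8, -350.1]), 42.1, 40.7, 18.9)
rz 47.8 (q6 now -150) shift tool dx 9.5 dy 274.2 dz 43.5
rz -132.2 (q6 now -150) shift tool dx -9.5 dy -274.2 dz 43.5
```

Request:
arm_command:
  rows: "0.35 0 0 0 0 0 6.8; 0.35 0 0 0 0 0 6.8; 0.35 0 0 0 0 0 6.8; 0.35 0 0 0 0 0 6.8; 0.35 0 0 0 0 0 6.8"

```text
time_s: 28.1
position: [0.4778, -0.3496, 0.1531]
tool_rot: [[-0.928, 0.373, 0.0], [0.373, 0.928, -0.0], [-0.0, -0.0, -1.0]]
ft_force: [-0.2, 0.1, 0.6]
grip_width: 0.0555
```

Request:
arm_command:
  rows: "0.4 0 0 0 0 0 6.9; 0.4 0 0 0 0 0 6.9; 0.4 1.2 34 0 0 0 0; 0.4 1.2 34 0 0 0 0; 0.4 1.2 34 0 0 0 0"

```text
time_s: 28.52
position: [0.5343, -0.2636, 0.1531]
tool_rot: [[-0.815, 0.58, 0.0], [0.58, 0.815, -0.0], [-0.001, 0.0, -1.0]]
ft_force: [1.3, -0.2, -0.3]
grip_width: 0.0515
```

Request:
arm_command:
  rows: "0.4 1.2 34 0 0 0 0; 0.4 1.2 34 0 0 0 0; 0.4 1.2 34 10 0 0 0; 0.4 1.2 34 10 0 0 0; 0.4 1 36 10 0 0 0"

```text
time_s: 28.93
position: [0.6294, -0.1193, 0.1229]
tool_rot: [[-0.815, 0.579, 0.001], [0.579, 0.815, -0.0], [-0.001, 0.0, -1.0]]
ft_force: [-0.1, -0.9, -0.5]
grip_width: 0.0517
```

Request:
arm_command:
  rows: "0.4 0 0 0 0 0 0; 0.4 0 0 0 0 0 0; 0.4 0 0 0 0 0 0"

```text
time_s: 29.18
position: [0.6287, -0.121, 0.123]
tool_rot: [[-0.816, 0.579, 0.0], [0.579, 0.816, -0.0], [-0.0, -0.0, -1.0]]
ft_force: [0.4, -0.3, -0.3]
grip_width: 0.0512
```

Run:
```python
from h import *
s=readout.observe();print(s['position'],s['grip_width'],s['time_s'])
m=eyes.camera_model('wrist');a=eyes.get_image('wrist');cv2.imwrite('pics/w17.png',a[:,:,::-1])
q=proj([[.631,-.1225,.016]],m)[0];print(q);x,y=q.astype(int)
g=a.max(2);k=(g>100).astype('uint8')*255;k[:,:x-50]=0;k[:,x+50:]=0;k[:y-90]=0;k[y+90:]=0
n,l,st,c=cv2.connectedComponentsWithStats(k)
for i in range(1,n):
    if st[i,4]>600:
        r=rect(ray(np.argwhere(l==i)[:,::-1],m,.016));print(st[i],r);
        if 50<r[1]<75:go(*r[0],10,r[3]+90)
```

```text
[ 0.62867966 -0.12100348  0.12302804] 0.05118394867645256 29.1833
[280.9817741  210.31812346]
[ 264  169   37   78 2671] (array([ 630.4, -121.1]), 62.1, 27.4, -35.4)
rz -0.0 (q6 now -76) shift tool dx -1.2 dy 1.5 dz 113.2
rz 180.0 (q6 now -76) shift tool dx 1.2 dy -1.5 dz 113.2
```

Request:
arm_command:
  rows: "0.4 -1.2 1 25 0 0 0; 0.45 0 0 35 0 0 0; 0.45 0 0 30 0 0 0; 0.45 0 0 18 0 0 0; 0.45 0 0 8 0 0 0"
  squeeze: 30

```text
time_s: 29.65
position: [0.6287, -0.1216, 0.0043]
tool_rot: [[-0.814, 0.58, -0.004], [0.58, 0.814, 0.001], [0.004, -0.001, -1.0]]
ft_force: [-1.3, 0.2, -0.3]
grip_width: 0.047
```

Request:
arm_command:
  rows: "0.5 0 0 4 0 0 0; 0.5 0 0 2 0 0 0; 0.5 0 0 0 0 0 0; 0.6 0 0 0 0 0 0; 0.7 0 0 0 0 0 0"

```text
time_s: 30.07
position: [0.6309, -0.1209, 0.0019]
tool_rot: [[-0.815, 0.579, 0.002], [0.579, 0.815, -0.001], [-0.002, 0.0, -1.0]]
ft_force: [-0.0, -0.1, 2.6]
grip_width: 0.026
```

Request:
arm_command:
  rows: "0.8 0 0 0 0 0 0; 0.9 0 0 0 0 0 0; 0.9 0 0 0 0 0 0; 0.9 0 0 0 0 0 0"

```text
time_s: 30.4
position: [0.6309, -0.1209, 0.002]
tool_rot: [[-0.816, 0.579, 0.002], [0.579, 0.816, -0.001], [-0.002, 0.0, -1.0]]
ft_force: [-1.8, 0.2, 5.6]
grip_width: 0.0249
```

Request:
arm_command:
  rows: "0.9 0 0 -8 0 0 0; 0.9 0 0 -22 0 0 0; 0.9 0 0 -30 0 0 0; 0.9 0 0 -40 0 0 0; 0.9 0 0 -20 0 0 0"

```text
time_s: 30.82
position: [0.6314, -0.1209, 0.1257]
tool_rot: [[-0.816, 0.579, 0.005], [0.579, 0.816, -0.002], [-0.005, 0.001, -1.0]]
ft_force: [-0.2, -0.1, -0.8]
grip_width: 0.0248
```

Run:
```python
from h import *
s=readout.observe();print(s['position'],s['grip_width'],s['ft_force'],s['time_s'])
go(566,-329,120,102.4)
```

```text
[ 0.63137443 -0.12086488  0.12566461] 0.02479543951636486 [-0.22990477 -0.07818404 -0.83012759] 30.8167
rz -47.8 (q6 now -76) shift tool dx 108.5 dy -189.2 dz 5.7
rz 132.2 (q6 now -76) shift tool dx -108.5 dy 189.2 dz 5.7
```

Request:
arm_command:
  rows: "0.9 0 0 0 0 0 -6.8; 0.9 0 0 0 0 0 -6.8; 0.9 0 0 0 0 0 -6.8; 0.9 0 0 0 0 0 -6.8; 0.9 0 0 0 0 0 -6.8"

```text
time_s: 31.23
position: [0.6302, -0.1205, 0.1212]
tool_rot: [[-1.0, 0.018, 0.0], [0.018, 1.0, -0.0], [-0.0, -0.0, -1.0]]
ft_force: [0.3, 0.4, -0.0]
grip_width: 0.0245
```

Request:
arm_command:
  rows: "0.9 0 0 0 0 0 -6.9; 0.9 0 0 0 0 0 -6.9; 0.9 15.5 -27 0 0 0 0; 0.9 15.5 -27 0 0 0 0; 0.9 15.5 -27 0 0 0 0"

```text
time_s: 31.65
position: [0.602, -0.2102, 0.1213]
tool_rot: [[-0.976, -0.217, 0.0], [-0.217, 0.976, -0.0], [-0.0, -0.0, -1.0]]
ft_force: [0.2, -0.2, 0.7]
grip_width: 0.0252
```

Request:
arm_command:
  rows: "0.9 15.5 -27 0 0 0 0; 0.9 15.5 -27 0 0 0 0; 0.9 15.5 -27 0 0 0 0; 0.9 15.5 -27 0 0 0 0; 0.9 0 0 0 0 0 0"

```text
time_s: 32.07
position: [0.5632, -0.3337, 0.121]
tool_rot: [[-0.978, -0.211, 0.0], [-0.211, 0.978, -0.002], [0.0, -0.002, -1.0]]
ft_force: [-0.6, 0.4, 0.2]
grip_width: 0.0253
```

Request:
arm_command:
  rows: "0.9 0 0 0 0 0 0; 0.9 0 0 0 0 0 0; 0.9 0 0 0 0 0 0"

```text
time_s: 32.32
position: [0.5654, -0.3273, 0.1209]
tool_rot: [[-0.976, -0.217, 0.0], [-0.217, 0.976, 0.0], [-0.0, 0.0, -1.0]]
ft_force: [0.2, 0.7, -0.7]
grip_width: 0.0252
```

Run:
```python
from h import *
s=readout.observe();print(s['position'],s['grip_width'],s['time_s'],s['q'][5])
go(566,-329,6.5,102.4)
```

```text
[ 0.56544056 -0.32734059  0.12090908] 0.025153317176222136 32.3167 -142.94524683673845
rz 0.1 (q6 now -143) shift tool dx -0.2 dy -1.7 dz 114.4
rz -179.9 (q6 now -143) shift tool dx 0.2 dy 1.7 dz 114.4
```

Request:
arm_command:
  rows: "0.9 0 -1.7 20 0 0 0; 0.9 0 0 35 0 0 0; 0.9 0 0 30 0 0 0; 0.9 0 0 17 0 0 0; 0.9 0 0 8 0 0 0"

```text
time_s: 32.73
position: [0.5649, -0.3281, 0.0079]
tool_rot: [[-0.976, -0.217, -0.003], [-0.217, 0.976, 0.003], [0.003, 0.004, -1.0]]
ft_force: [-0.3, 0.2, 0.1]
grip_width: 0.025
```

Request:
arm_command:
  rows: "0.9 0 0 3 0 0 0; 0.9 0 0 1.5 0 0 0; 0.9 0 0 1 0 0 0; 0.9 0 0 0 0 0 0; 0.9 0 0 0 0 0 0"

```text
time_s: 33.15
position: [0.5659, -0.3305, 0.0063]
tool_rot: [[-0.977, -0.215, 0.001], [-0.215, 0.977, -0.001], [-0.001, -0.002, -1.0]]
ft_force: [-0.9, -0.9, 0.1]
grip_width: 0.025
```

Request:
arm_command:
  rows: "0.9 0 0 0.7 0 0 0; 0.68 0 0 0 0 0 0; 0.64 0 0 0 0 0 0; 0.6 0 0 0 0 0 0; 0.6 0 0 0 0 0 0"

```text
time_s: 33.57
position: [0.5654, -0.3302, 0.0044]
tool_rot: [[-0.977, -0.215, -0.0], [-0.215, 0.977, -0.0], [0.0, 0.0, -1.0]]
ft_force: [-0.3, -0.9, 0.4]
grip_width: 0.0339
```

Request:
arm_command:
  rows: "0.6 0 0 0 0 0 0; 0.6 0 0 -5 0 0 0; 0.6 0 0 -20 0 0 0; 0.6 0 0 -40 0 0 0; 0.6 0 0 -40 0 0 0"

```text
time_s: 33.98
position: [0.5648, -0.3297, 0.1099]
tool_rot: [[-0.977, -0.215, -0.002], [-0.215, 0.977, 0.002], [0.002, 0.002, -1.0]]
ft_force: [0.6, -0.0, 0.7]
grip_width: 0.0342
```

Request:
arm_command:
  rows: "0.6 20 0 -30 0 0 0; 0.6 30 0 -30 0 0 0; 0.6 30 10 -20 0 0 0; 0.6 0 0 0 0 0 0; 0.6 0 0 0 0 0 0"

```text
time_s: 34.4
position: [0.4851, -0.3379, 0.1908]
tool_rot: [[-0.977, -0.214, 0.002], [-0.214, 0.977, -0.002], [-0.002, -0.003, -1.0]]
ft_force: [0.4, -0.1, -0.5]
grip_width: 0.0341
```

Run:
```python
from h import *
s=readout.observe();print(s['position'],s['grip_width'],s['time_s'],s['ft_force'])
a=eyes.get_image('wrist');b=eyes.get_image('scene')
cv2.imwrite('pics/v18.png',np.hstack([cv2.resize(a,(400,300)),cv2.resize(b,(400,300))])[:,:,::-1])
t=eyes.get_image('top');cv2.imwrite('pics/t18.png',t[:,:,::-1])
```

```text
[ 0.48509247 -0.33789782  0.19081136] 0.03414023381529026 34.4 [ 0.42172689 -0.11788889 -0.45082007]
```

View pics/v18.png

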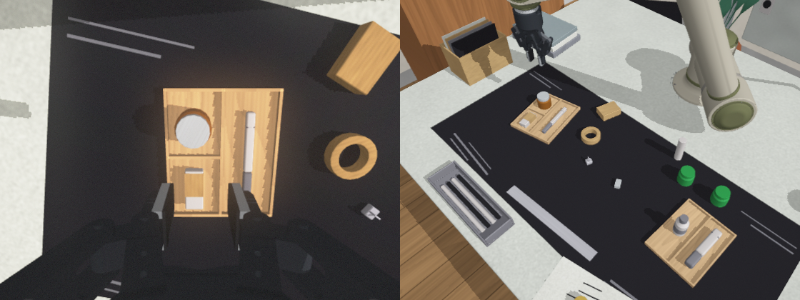

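```bash
python3 -c "
from rig import env,readout
print(env.close_job(),readout.observe()['time_s'])"
```

```text
the job is handed in; nothing more can be done
the job is handed in; nothing more can be done
```

Both kits are made up and the job was handed in at about 34.6 s of the 128 s.

**Paint kit (two-compartment tray):** the fat marker lies in the lane farther from the middle. The bottle stands in the nearer lane.

**Sketch kit (three-compartment tray):** the slim pen lies in the long compartment. The jar stands in the short compartment nearer the robot, and the eraser lies in the farther one. The items went in the order asked.

**Last checks:**
- The final wrist and scene pictures show all five items in their compartments, the bottle and jar upright, and the tape and green look-alikes in place.
- After its release, the jar lid measured 42 mm at about (477, -350) mm, 1–2 mm from the compartment centre. The pen measured about 11 mm across and parallel to its lane.
- I judged the bottle, marker and eraser from the pictures only, with no numeric check after release.
- The gripper was clear above the trays at the end. The highest force I read was about 10 N, though I only read it at the end of each move call.

**What disagreed:**
- The first grasp on the marker closed empty. In the pictures the fingertips sit about 10 mm behind the TCP at medium opening, not 17 mm ahead as stated. I took all later grasps about 20 mm lower, and they held.
- The grip width read 1–2 mm smaller than the given sizes throughout.
- The first near view put the two-compartment tray's centre about 4 mm off the top camera's figure, so I aimed between the two.

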